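# Pop a feed cup from the dispenser and trap it in the chute

### The job

Two small white dispensers stand on the shelf: one is loaded with a round feed cup, the other with a square tin. Press the key of the one with the round cup fully down with one finger, and have the other finger standing in that dispenser's chute so that it stops the cup as it pops out, before it slides off the open lower end. Finish holding it so: key held down, cup lying in the chute against your other finger, nothing gripped or lifted, the other dispenser's key not pressed and everything else left where it is.

Things in the scene. Friction and masses are not known exactly. Their poses are not given: they have to be found in the camera images.
- cup_dispenser: The dispenser loaded with the round cup: white plastic, 205 mm long (x), 112 mm wide, fixed. Origin on the shelf plane below the chute's centre line, z up. The chute runs along x (centre y = 0), sloping down 20 deg to its open lower end at x = -107 mm. Its bay, x > +26 mm, is open above (walls 17 mm above the floor, closed at the back; highest point 102 mm). Push key beside the lower chute at y = -56 mm.
- cup_key (a joint): Key of the cup dispenser, m pressed down: 0 at rest, 0.010 at its stop. Sprung: 1.6 N to start, 3.6 N when fully down, springs back when let go. A gate blade in front of the cup goes down with it: at about 7 mm the cup is free and a spring pusher shoots it down the chute at once (under half a second to the lower end).
- cup_chute (a point): Point on the chute floor straight across from the key, at x = -55, y = 0 in the cup dispenser frame, 30 mm above the shelf. Floor height there and elsewhere = 50 mm + 0.364 x. Channel 46 mm wide inside, walls 4 mm thick and 13 mm above the floor. A fingertip level with the pressed key stands 8 mm above this point, in the cup's way.
- cup_key_top (a point): Centre of the top face of that key, a flat grey ribbed pad 44 mm along the chute by 30 mm across, at x = -55, y = -56 mm in the dispenser frame; 48 mm above the shelf at rest, 38 mm fully down. The chute's middle is 56 mm away toward the dispenser's +y. The chute wall between (top 44 mm above the shelf) is lower than the key at rest.
- feed_cup_center (a point): Centre (half-way up) of the round feed cup: closed white plastic puck with a foil lid, 40 mm diameter, 20 mm high, about 60 g, slick (friction about 0.1). It starts in the bay at x about +40 mm, lying on the sloping floor; its own z is square to the floor. It does not stay on the slope unless something stops it.
- feed_cup: The same round cup; origin at the centre of its underside.
- tin_dispenser: The other dispenser, same shape and same frame, loaded with the square tin; not to be used. Its key is at x = -55, y = -56 mm in its frame.
- tin_key (a joint): Key of the tin dispenser, m pressed down (0 at rest); leave it.
- feed_tin: Square steel tin 38 x 38 x 20 mm in the bay of the tin dispenser; origin at the centre of its underside. Leave it.
- bottle0: Closed food bottle, 48 mm diameter, 130 mm high, standing in the cabinet at the right; origin at its underside. Leave it.
- bottle1: Closed food bottle, 48 mm diameter, 110 mm high, in the same cabinet; origin at its underside. Leave it.
- tweezer: Stainless feeding tweezer, 180 mm long, 22 mm wide at most, 6 mm high, lying between the dispensers; origin under its middle, x along it. Leave it.
- silicone_cup: Blue silicone feeding cup, 60 mm across the rim, 35 mm high, between the dispensers on the robot side; origin at its underside. Leave it.
- divider: Clear acrylic divider plate 90 x 140 x 5 mm lying flat at the left; origin at the centre of its underside. Leave it.
- jar: Closed jar 60 mm diameter, 65 mm high, at the left; origin at its underside. Leave it.
Mind the look-alikes: they are no part of the job. Leave any brown, green or orange look-alike of the feed_cup alone.

How it is judged (in metres and radians):
On the way, in this order (a step that is already met when the one before it is completed fails the run):
1. a finger presses the key of the cup dispenser (value of joint cup_key above 0.003 m and contact force between the fingers and cup_key above 0.5 N).
2. the cup has popped out and is stopped in the chute by a finger, the key down (value of joint cup_key above 0.008 m and x of feed_cup_center in the frame of cup_dispenser between -0.09 and 0.002 m and y of feed_cup_center in the frame of cup_dispenser between -0.02 and 0.02 m and contact force between the fingers and feed_cup above 0.02 N and contact force between the fingers and cup_key above 0.5 N), for 0.3 s.
At the end, for the whole second after the job is handed in: A finger holds the cup dispenser's key down (over 8 of 10 mm, over 0.5 N); the round cup rests in that chute (under 20 mm/s, over 0.2 N on it), centre at x -90 to +2 mm and within 20 mm of y = 0 in the dispenser frame, leaning on a finger (over 0.02 N) (all of step 2 and contact force between feed_cup and cup_dispenser above 0.2 N and linear speed of feed_cup below 0.02 m/s); the arm keeps its last pose, push and grip.
It fails at once if the cup slid off the lower end or left the chute (x of feed_cup_center in the frame of cup_dispenser below -0.102 m or y of feed_cup_center in the frame of cup_dispenser above 0.03 m or y of feed_cup_center in the frame of cup_dispenser below -0.03 m or z of feed_cup_center in the frame of cup_dispenser below 0.012 m).
It fails at once if the cup was lifted (z of feed_cup_center in the frame of cup_dispenser above 0.092 m or (x of feed_cup_center in the frame of cup_dispenser below 0.01 m and z of feed_cup_center in the frame of cup_dispenser above 0.082 m) or (x of feed_cup_center in the frame of cup_dispenser below -0.02 m and z of feed_cup_center in the frame of cup_dispenser above 0.072 m)).
It fails at once if the other dispenser's key was pressed (value of joint tin_key above 0.004 m).
It fails at once if a bottle, the tweezer, blue cup, divider plate, jar or square tin was moved (over 20 mm) (distance of any of bottle0, bottle1, tweezer, silicone_cup, divider, jar, feed_tin from where it was at the start of the episode above 0.02 m).
It also fails if it takes over 38 s, if anything falls off the work surface, if the arm or the gripper's body presses on something with over 40 N, if the wrist force passes 120 N, or if a joint passes its speed limit or range.

### The arm

A 6-joint arm with a two-finger parallel gripper is mounted at the origin on the work surface. World frame = base frame: x ahead of the robot, y to its left, z up, the work surface at z = 0. Lengths are in mm, angles in rad, forces in N, time in s.
With the tool pointing down it reaches from about 275 to 750 mm from the base axis. Payload 10.2 kg.
Tool frame: the origin (TCP) lies between the finger pads; the fingertips stand 8 mm ahead of it and the grasp point (between the pads) lies 11 mm behind it; z points along the fingers, x is the direction in which the jaws open and shut, and the axes are right-handed (so a half turn about z gives the same grasp; the last joint's range is limited). The gripper opens to 85 mm and grips with 20 to 120 N. Pads are 22 mm wide; open, the fingers measure 114 mm over their backs; the gripper's body (76 mm by 85 mm) begins 54 mm behind the grasp point. The pads swing forward as they close: fully open they stand 13 mm farther back than shut.
Start: joints at [0.945, 0.313, 1.498, -0, 1.331, -0.223], TCP at [205.811, 482.984, 239.294] pointing down, gripper open.
Joint ranges: [-2.94, 2.94], [-0.97, 2.17], [0.19, 2.56], [-1.23, 4.37], [0.02, 3.11], [-2.88, 2.88]. Speed limits (rad/s): [2.39, 2.39, 3.01, 3.14, 3.14, 3.14].

### API

Orientations are given as a unit quaternion [w, x, y, z].
In Python, from rig import sense, eyes, ctrl gives the robot as it stands.
- The arm moves only by the tool move_arm, never from a script. Its argument "rows" is a list that holds one entry, the list of rows, each a list of 5 numbers: the shift along the tool's x, y, z in mm, then the turn about the tool's z in units of 6 degrees (1.0 is 6 degrees), then the gripper command: -1 is shut, 1 is fully open, values between are in proportion. In form: [[[dx, dy, dz, roll, jaw], ...]]. A call has 1 to 12 rows; each row is the pose to reach, as a shift and turn from the pose measured when the call began, along the tool's axes at that moment; what a row does not reach only later rows make up. A row lasts 1/8 s, in which the tool goes at most 62.5 mm and 10.7 degrees, less where a joint would pass 70% of its speed; a pose out of reach is approached as far as the arm can. A call with a gripper value outside its range is refused whole. The fingers move at their own pace and stop on an object; "squeeze" is the grip in N (left out, the last holds). Time passes only in rows, so rows that repeat a pose let the fingers close. It gives the time, the measured TCP pose, the force and the opening at its end, in the units of the state.
- sense(): the state, without advancing time (a new reading comes with each control period).
- eyes.capture(name): name is "scene" or "top"; returns a dict with "color" (384x512x3 uint8, blue, green, red), "vertical_fov" (degrees; the focal length in pixels is half the picture's height over the tangent of half this angle, whatever the lens; pixels are square), "cx", "cy" (the principal point, pixels), "xyz" and "attitude" of the camera in the world. Camera axes: x right, y down, z forward; pixel columns grow to the right and rows downward; lengths in mm; the calibration is good to about 2 mm. A picture is of the moment at which its call begins. There is no depth.
- ctrl.finish_job(): hands the job in, once; it reports no verdict.
The state is a dict: "time_s": time; "joints": joint angles; "dq": joint speeds; "tau": joint torques, N m; "eef_pos": TCP position; "ee_rot": TCP orientation; "force": force on the tool from outside, world axes, zero at the start; "wrist_torque": the same for the moment, N m; "grip_width": opening from 0.0 (shut) to 1.0 (fully open).
Only numpy, scipy, OpenCV 4.12 (cv2) and the standard library are available. Lean on these libraries where they do the work, as an engineer would, in place of code of your own. Each camera call takes 0.05 s, during which the arm holds its last target. There are 200 camera calls.

## Working session

There is one attempt and no reset: what is moved stays moved. The work goes in short steps, Python scripts to look and compute and a tool call to move; the robot and the scene stay as the last step left them, time stands still between calls to the robot, and variables do not carry over. Pictures are saved under pics/ and viewed, about 8 in all and at most 12, crops included, and the job is handed in when it is done.

Besides the shell and the picture viewer there is one more tool, called after ">>>" by a JSON object that holds its "name" and its "arguments". move_arm: Moves the arm, as the interface text tells. Its arguments: {"type":"object","properties":{"rows":{"type":"array","items":{"type":"array","items":{"type":"array","items":{"type":"number"}}}},"squeeze":{"type":"number"}},"required":["rows"]}

```bash
mkdir -p pics; ls
python3 - <<'E'
from rig import sense, eyes, ctrl
import cv2
s=sense();print(s)
for n in("scene","top"):
    c=eyes.capture(n);cv2.imwrite(f"pics/{n}0.png",c["color"]);print({k:v for k,v in c.items() if k!="color"})
E
```

```text
pics
{'time_s': 0.0, 'joints': array([ 9.44611416e-01,  3.13432644e-01,  1.49843621e+00, -8.01316414e-06,
        1.33099392e+00, -2.23383050e-01]), 'dq': array([ 0.00018589, -0.00100748,  0.00262925,  0.00054955,  0.00075747,
        0.00178697]), 'tau': array([ 1.36968396e-03, -4.12268436e+01, -2.59742242e+01, -1.06070393e-04,
        4.07300729e-03,  4.25013070e-05]), 'eef_pos': array([205.65557515, 482.77571804, 238.74427915]), 'ee_rot': array([ 2.27720668e-04,  8.34264700e-01,  5.51363770e-01, -5.92838364e-04]), 'force': array([-0.27344702,  0.03782587,  0.31697964]), 'wrist_torque': array([-0.01180123,  0.001878  , -0.0077465 ]), 'grip_width': 1.0051323362444855}
{'vertical_fov': 45.43745699801848, 'cx': 255.97932055579028, 'cy': 204.51806633481326, 'xyz': array([1404.30646851, -202.67127749, 1204.63328409]), 'attitude': array([-0.24811211,  0.72407811,  0.60975878, -0.20578023])}
{'vertical_fov': 53.18918446784304, 'cx': 257.80106406389365, 'cy': 203.34179009453896, 'xyz': array([ 347.51236463,  -48.3349294 , 1166.60439629]), 'attitude': array([-0.07653916,  0.75165531, -0.6516612 ,  0.06703524])}
```

View pics/scene0.png

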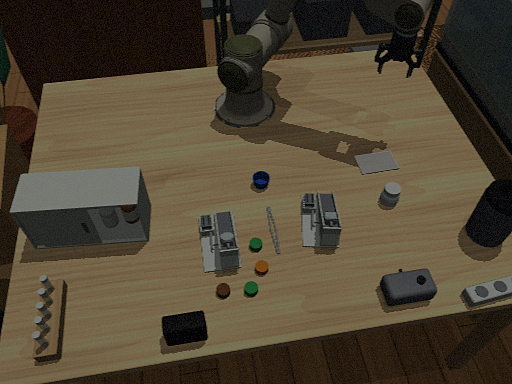

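View pics/top0.png

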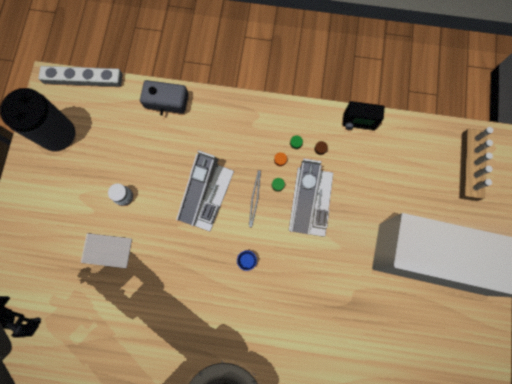

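The scene shows the round cup in the dispenser near top-image pixel (309,181) and the square tin in the one near (200,173). I'll enlarge the cup dispenser in both views.

Run:
```python
import cv2,numpy as np
a=cv2.imread("pics/top0.png")[150:245,270:350];b=cv2.imread("pics/scene0.png")[200:280,185:255]
f=lambda i,k:cv2.resize(i,None,fx=k,fy=k,interpolation=cv2.INTER_CUBIC)
a=f(a,5);b=f(b,5)
o=np.zeros((max(a.shape[0],b.shape[0]),a.shape[1]+b.shape[1],3),np.uint8)
o[:a.shape[0],:a.shape[1]]=a;o[:b.shape[0],a.shape[1]:]=b
cv2.imwrite("pics/crop.png",o)
```

```text
(no output)
```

View pics/crop.png

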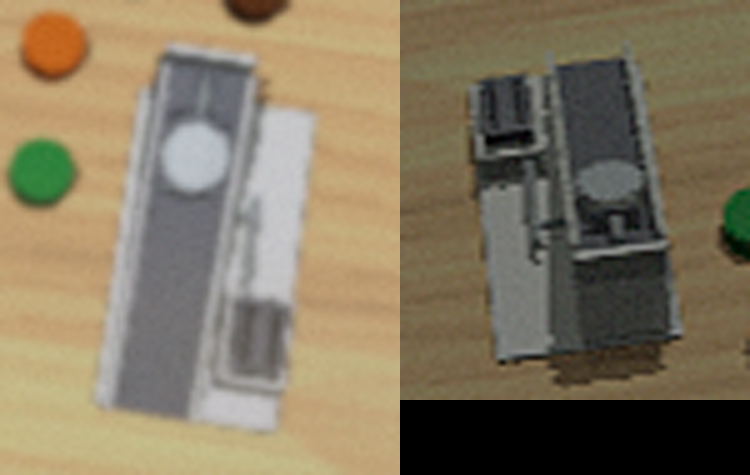

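The cup dispenser is confirmed. In the top view the crop gives the key pad centre at (260,340), the cup top at (194,157) and the chute's lower floor corners at (115,403) and (190,415). The key is on the right, with +x pointing up in the image.

```bash
cat > h.py <<'E'
import numpy as np
from scipy.spatial.transform import Rotation as R
from rig import sense, eyes
def rot(q): return R.from_quat(np.roll(q,-1))
def ray(c,p,z):
    f=192/np.tan(np.radians(c["vertical_fov"]/2))
    d=rot(c["attitude"]).apply([(p[0]-c["cx"])/f,(p[1]-c["cy"])/f,1])
    o=np.array(c["xyz"]); return (o+d*(z-o[2])/d[2])
E
python3 - <<'E'
from h import *
t=eyes.capture("top");s=eyes.capture("scene")
T=lambda u,v,z:ray(t,(270+u/5-.4,150+v/5-.4),z)[:2]
S=lambda u,v,z:ray(s,(185+(u-400)/5-.4,200+v/5-.4),z)[:2]
obs=[("key",T(260,340,48),(-55,-56)),("cup",T(194,157,84.6),(36.6,0)),("endL",T(115,403,11),(-107,23)),("endR",T(190,415,11),(-107,-23)),
("cupS",S(610,180,84.6),(36.6,0)),("keyS",S(507,110,48),(-55,-56))]
P=np.array([o[1] for o in obs]);Q=np.array([o[2] for o in obs],float)
for i in (slice(0,4),slice(0,6)):
    p,q=P[i],Q[i];a,b=p-p.mean(0),q-q.mean(0)
    yaw=np.arctan2((b[:,0]*a[:,1]-b[:,1]*a[:,0]).sum(),(a*b).sum())
    M=np.array([[np.cos(yaw),-np.sin(yaw)],[np.sin(yaw),np.cos(yaw)]])
    o=p.mean(0)-M@q.mean(0);print(np.degrees(yaw),o,"\n",(P-(Q@M.T+o)).round(1))
    print("mid",M@[-55,-28]+o,"key",M@[-55,-56]+o)
r=sense();m=rot(r["ee_rot"]).as_matrix();print(r["eef_pos"],m.round(3))
g=M@[-55,-28]+o; d=np.append(g,150)-r["eef_pos"];print("tool shift",m.T@d)
for sg in(1,-1):
    y=sg*M[:,1]; v=m.T@np.append(y,0);print("turn units",np.degrees(np.arctan2(v[1],v[0]))/6)
print("j6",np.degrees(r["joints"][5]))
E
```

```text
-0.7950601867070717 [ 620.61996632 -155.21838211] 
 [[-4.1  1. ]
 [-1.3  1.3]
 [ 2.8 -1.2]
 [ 2.6 -1.1]
 [-3.3  1.7]
 [ 2.3  2.1]]
mid [ 565.23673426 -182.45250788] key [ 564.84820703 -210.44981215]
-0.24386890272405992 [ 620.27585908 -154.17871307] 
 [[-4.3  0.4]
 [-1.  -0.1]
 [ 3.4 -1.2]
 [ 2.8 -1.1]
 [-3.   0.3]
 [ 2.1  1.6]]
mid [ 565.1571808  -181.94436281] key [ 565.03800434 -209.94410919]
[205.75931653 482.8545767  238.95708924] [[ 0.392  0.92  -0.   ]
 [ 0.92  -0.392 -0.001]
 [-0.001 -0.    -1.   ]]
tool shift [-470.59773316  591.28365931   89.21449617]
turn units -3.8065373888973455
turn units 26.193462611102657
j6 -12.79909152202183
```

>>> {"name": "move_arm", "arguments": {"rows": [[[-40, 50, 0, -0.3, 0], [-80, 100, 10, -0.6, 0], [-120, 150, 20, -1, 0], [-160, 200, 25, -1.3, 0], [-200, 250, 30, -1.6, 0], [-240, 300, 40, -2, 0], [-280, 350, 50, -2.3, 0], [-320, 400, 60, -2.6, 0], [-360, 450, 70, -3, 0], [-400, 500, 75, -3.3, 0], [-440, 550, 80, -3.6, 0], [-471, 591, 85, -3.8, 0]]], "squeeze": 40}}

```text
time_s: 1.7
eef_pos: [559.9, -174.3, 155.0]
ee_rot: [0.0, 0.709, 0.706, -0.0]
force: [0.4, 0.5, -0.4]
grip_width: 0.499
```

```bash
cat > w.py <<'E'
from h import *
def where(goal,yaw):
    r=sense();m=rot(r["ee_rot"]).as_matrix();d=np.array(goal)-r["eef_pos"]
    y=np.array([-np.sin(yaw),np.cos(yaw),0]);v=m.T@y
    print(r["time_s"],r["eef_pos"].round(1),"grip",r["grip_width"],"F",r["force"].round(2))
    print("shift",(m.T@d).round(1),"turn",np.degrees(np.arctan2(v[1],v[0]))/6,"z",m[:,2].round(3))
E
python3 -c "
from w import *;where((565,-182,150),np.radians(-.5))"
```

```text
1.7 [ 559.9 -174.3  155. ] grip 0.4993773662356289 F [ 0.41  0.52 -0.44]
shift [-7.7  5.2  5. ] turn 0.04085556485120857 z [-0.    -0.001 -1.   ]
```

>>> {"name": "move_arm", "arguments": {"rows": [[[-4, 3, 10, 0, 0], [-8, 5, 30, 0, 0], [-8, 5, 50, 0, 0], [-8, 5, 65, 0, 0], [-8, 5, 75, 0, 0], [-8, 5, 75, 0, 0]]]}}

```text
time_s: 2.45
eef_pos: [564.6, -182.0, 79.6]
ee_rot: [-0.0, 0.709, 0.706, -0.0]
force: [-0.1, 0.2, 0.0]
grip_width: 0.499
```

Run:
```python
from w import *
import cv2
where((565,-182,80),np.radians(-.5))
t=eyes.capture("top")["color"][140:245,260:360];s=eyes.capture("scene")["color"][170:280,175:260]
o=np.zeros((550,925,3),np.uint8)
o[:525,:500]=cv2.resize(t,(500,525),interpolation=2);o[:,500:]=cv2.resize(s,(425,550),interpolation=2)
cv2.imwrite("pics/c2.png",cv2.resize(o,None,fx=.86,fy=.86))
```

```text
2.45 [ 564.6 -182.    79.6] grip 0.4993481042761153 F [-0.11  0.21  0.01]
shift [ 0.   0.4 -0.4] turn 0.04397575702259881 z [-0.001 -0.    -1.   ]
```

View pics/c2.png

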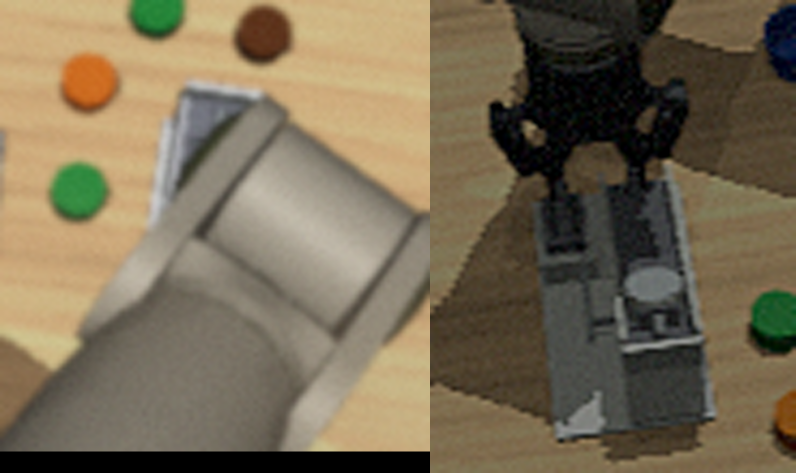

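Both fingers straddle as planned: the left one is over the grey key (crop about (563,190)) and the right one over the chute (about (640,180)). I'll go down until contact.

>>> {"name": "move_arm", "arguments": {"rows": [[[0, 0, 8, 0, 0], [0, 0, 16, 0, 0], [0, 0, 20, 0, 0], [0, 0, 22, 0, 0], [0, 0, 24, 0, 0], [0, 0, 26, 0, 0], [0, 0, 26, 0, 0]]]}}

```text
time_s: 3.42
eef_pos: [565.1, -182.4, 54.5]
ee_rot: [0.0, 0.709, 0.706, -0.0]
force: [-0.1, 0.2, -0.5]
grip_width: 0.502
```

>>> {"name": "move_arm", "arguments": {"rows": [[[0, 0, 2, 0, 0], [0, 0, 4, 0, 0], [0, 0, 4, 0, 0]]]}}

```text
time_s: 3.8
eef_pos: [565.2, -182.5, 50.5]
ee_rot: [0.001, 0.709, 0.706, -0.0]
force: [0.8, 0.2, 1.7]
grip_width: 0.498
```

>>> {"name": "move_arm", "arguments": {"rows": [[[0, 0, 2, 0, 0], [0, 0, 3, 0, 0], [0, 0, 3, 0, 0]]]}}

```text
time_s: 4.18
eef_pos: [565.2, -182.5, 47.5]
ee_rot: [0.001, 0.709, 0.706, -0.0]
force: [0.0, -0.5, 3.3]
grip_width: 0.501
```

>>> {"name": "move_arm", "arguments": {"rows": [[[0, 0, 2, 0, 0], [0, 0, 3, 0, 0], [0, 0, 3, 0, 0], [0, 0, 3, 0, 0]]]}}

```text
time_s: 4.68
eef_pos: [565.2, -182.5, 44.5]
ee_rot: [0.001, 0.709, 0.706, -0.0]
force: [0.5, -0.2, 2.2]
grip_width: 0.501
```

>>> {"name": "move_arm", "arguments": {"rows": [[[0, 0, 1, 0, 0], [0, 0, 2, 0, 0], [0, 0, 2, 0, 0]]]}}

```text
time_s: 5.05
eef_pos: [565.3, -182.6, 43.8]
ee_rot: [0.001, 0.709, 0.706, -0.0]
force: [-6.2, 3.3, 15.6]
grip_width: 0.497
```

Run:
```python
from w import *
import cv2
where((565,-182,43),np.radians(-.5))
s=eyes.capture("scene")["color"][180:280,175:260]
cv2.imwrite("pics/c3.png",cv2.resize(s,(510,600),interpolation=2))
```

```text
5.05 [ 565.3 -182.6   43.8] grip 0.49663314851520485 F [-6.18  3.33 15.61]
shift [ 0.6 -0.3  0.8] turn 0.04320387400806675 z [ 0.001 -0.002 -1.   ]
```

View pics/c3.png

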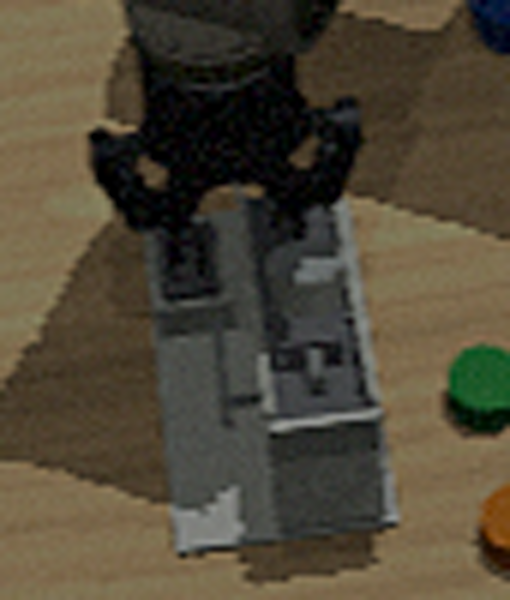

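The cup has popped out and lies in the chute (crop about (300,275)) against the right finger. The push of 15.6 N with Fx −6 N could be the key's stop, or it could be the chute finger rubbing the sloping floor. To tell which, I'll ease up, shift 5 mm downslope where there is more clearance, and press again.

>>> {"name": "move_arm", "arguments": {"rows": [[[0, 0, -0.7, 0, 0], [0, -1, -0.7, 0, 0], [0, -2, -0.7, 0, 0], [0, -3, -0.7, 0, 0], [0, -4, -0.7, 0, 0], [0, -5, -0.7, 0, 0], [0, -5, -0.7, 0, 0]]]}}

```text
time_s: 5.98
eef_pos: [560.2, -182.6, 44.6]
ee_rot: [0.001, 0.709, 0.706, -0.0]
force: [2.5, 0.1, 3.5]
grip_width: 0.502
```

>>> {"name": "move_arm", "arguments": {"rows": [[[0, 0, 1, 0, 0], [0, 0, 2, 0, 0], [0, 0, 2, 0, 0], [0, 0, 2, 0, 0]]]}}

```text
time_s: 6.48
eef_pos: [560.3, -182.7, 43.8]
ee_rot: [0.001, 0.709, 0.706, -0.0]
force: [-3.1, 2.3, 14.4]
grip_width: 0.501
```

The stop is at the same height (43.8 mm) after moving 5 mm downslope. So it is the key's own stop and not the sloping floor. One last look before I hand in.

>>> {"name": "move_arm", "arguments": {"rows": [[[0, 0, 0.8, 0, 0], [0, 0, 0.8, 0, 0], [0, 0, 0.8, 0, 0], [0, 0, 0.8, 0, 0]]]}}

```text
time_s: 6.98
eef_pos: [560.3, -182.7, 43.9]
ee_rot: [0.001, 0.709, 0.706, -0.0]
force: [-1.7, 0.9, 12.4]
grip_width: 0.499
```

Run:
```python
from w import *
import cv2
where((565,-182,43),np.radians(-.5))
s=eyes.capture("scene")["color"]
cv2.imwrite("pics/c4.png",cv2.convertScaleAbs(cv2.resize(s[190:270,185:255],(525,600),interpolation=2),alpha=1.7))
```

```text
6.975 [ 560.3 -182.7   43.9] grip 0.49891631349459004 F [-1.75  0.94 12.41]
shift [0.7 4.7 0.9] turn 0.044780620061026705 z [ 0.001 -0.003 -1.   ]
```

View pics/c4.png

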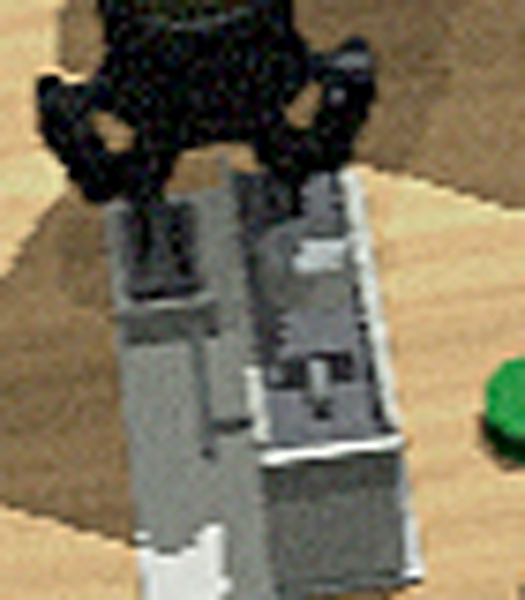

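The cup's top is at crop (302,250), just uphill of the finger that ends at about (282,212), and the key is down under the left finger. I'll check its position in the dispenser frame and hand in if it's within limits.

Run:
```python
from h import *
from rig import ctrl
s=eyes.capture("scene")
p=ray(s,(185+302/7.5-.4,190+250/7.5-.4),59)[:2]-[620.3,-154.3]
print("cup top in dispenser frame",p,sense()["force"])
if -80<p[0]<0 and abs(p[1])<15: print(ctrl.finish_job())
```

```text
cup top in dispenser frame [-30.50556796   2.33589365] [-2.95810231  1.76902653 12.20579878]
the job is handed in; nothing more can be done
None
```

I pressed the round-cup dispenser's key to its stop with one finger. The other finger stood in the chute and caught the cup, and I handed the job in holding that pose at about 7 s. `finish_job` gives no verdict, so the result below rests on my own checks.

- **Key:** pressing met a firm stop at TCP height 43.8 mm. After I moved 5 mm down the slope, the stop was at the same height, so it is the key's own stop and not the chute floor. At the end the arm was pushing down with about 12 N.
- **Cup:** in the last picture it lies in the chute against the finger. Its top centre measures about x = -30, y = +2 mm in the dispenser frame, within the limits and where the finger should hold it.
- **Other objects:** the arm went only to the cup dispenser, well away from the tin dispenser's key. I did not measure the other items again.
- **Less certain:**
  - A sideways force of about 2–3 N remained on the tool, which I put down to friction on the key.
  - The cup's contact force on the finger is too small to show in the wrist reading, so that contact is confirmed by picture and position only.
  - My pose fit for the dispenser had errors of up to about 4 mm.

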